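# Comb the dip rods straight on the drying mat

## Robot

A 7-joint arm with a two-finger parallel gripper is mounted at the origin on the work surface. World frame = base frame: x ahead of the robot, y to its left, z up, the work surface at z = 0. Lengths are in mm, angles in rad, forces in N, time in s.
With the tool pointing down it reaches from about 400 to 875 mm from the base axis. Payload 4.4 kg.
Tool frame: the origin (TCP) lies midway between the tips of the shut fingers; the grasp point (between the pads) lies grasp_offset behind it (grasp_offset is the distance from the TCP to the grasp point, in mm); z points along the fingers, y is the line along which they close (so a half turn about z gives the same grasp; the last joint's range is limited). The gripper opens to 85 mm and grips with 20 to 120 N. Pads are 22 mm wide; open, the fingers measure 114 mm over their backs; the gripper's body (76 mm by 85 mm) begins 54 mm behind the grasp point. The pads swing forward as they close: fully open they stand 13 mm farther back than shut.
Start: joints at [-1.302, 0.628, 0.038, 1.517, -0.027, 0.996, -0.02], TCP at [213.554, 613.932, 231.313] pointing down, gripper open.
Joint ranges: [-3.06, 3.06], [-0.37, 2.12], [-1.25, 1.32], [0.18, 2.47], [-1.1, 4.24], [0.23, 1.98], [-2.94, 2.94]. Speed limits (rad/s): [2.57, 2.57, 3.14, 3.14, 3.14, 3.14, 3.14].

## Interface

Orientations are given as [roll, pitch, yaw] about the fixed x, y, z axes, in that order (R = Rz(yaw) Ry(pitch) Rx(roll)).
In Python, from cell import * gives the robot as it stands. The module is installed in compiled form; this text tells all that it offers.
- The arm moves only by the shell command python3 -m jog 'ROWS'. ROWS is a JSON object of lists of equal length, an entry for each row: "angular": the turn, a rotation vector about the tool's x, y, z in degrees, a list of three; "travel": the shift along the tool's x, y, z in cm, a list of three; "fingers": the closure, from 0 (fully open) to 1 (shut). In form: {"angular": [[rx, ry, rz], ...], "travel": [[tx, ty, tz], ...], "fingers": [fingers, ...]}. A call has 1 to 5 rows; each row is the pose to reach, as a shift and turn from the pose commanded when the call began, along the tool's axes at that moment; what a row does not reach only later rows make up. A row lasts 1/8 s, in which the tool goes at most 62.5 mm and 10.7 degrees, less where a joint would pass 70% of its speed; a pose out of reach is approached as far as the arm can. A call with a gripper value outside its range is refused whole. The fingers move at their own pace and stop on an object; the grip force is fixed at half the most. Time passes only in rows, so rows that repeat a pose let the fingers close. It gives the time, the measured TCP pose, the force and the opening at its end, in the units of the state.
- read_state(): the state, without advancing time (a new reading comes with each control period).
- get_image(name): name is "scene" or "top" or "wrist"; returns the picture (384x512x3 uint8, red, green, blue); there is no depth.
- camera_model(name): a dict with "mtx" (3x3 intrinsics, pixels), "T" (4x4, takes a point from camera to world coordinates). Camera axes: x right, y down, z forward; pixel columns grow to the right and rows downward; lengths in mm; the calibration is good to about 2 mm. The wrist camera is an equidistant fisheye: a pixel r from the principal point sees the ray r / f radians off the axis. A picture is of the moment at which its call begins: read the wrist's pose just before it. camera_model takes no time and is no camera call; for the wrist camera it gives the pose at the moment of the call.
- finish_job(): hands the job in, once; it reports no verdict.
The state is a dict: "clock": time; "qpos": joint angles; "qd": joint speeds; "tau": joint torques, N m; "eef_pos": TCP position; "tool_rot": TCP orientation; "force": force on the tool from outside, world axes, zero at the start; "torque": the same for the moment, N m; "width": finger opening in mm.
Only numpy, scipy, OpenCV 4.12 (cv2) and the standard library are available. Lean on these libraries where they do the work, as an engineer would, in place of code of your own. Each camera call takes 0.05 s, during which the arm holds its last target. There are 200 camera calls.

## Task

Two square brass dip rods lie askew on the dark drying mat. Pick up the rake with four round tines (not the plain-bladed scraper with the same handle), comb the rods straight with it, without touching them with the gripper, so that each lies along the middle of its own grey band, parallel to it. Then stand the rake upright on the bench clear of the mat and let it go.

Things in the scene. Friction and masses are not known exactly. Their poses are not given: they have to be found in the camera images.
- rake_grip (a point): centre of the rake's upright black handle, 82 mm above its tine tips; x across the handle (24 mm thick), y along it (60 mm wide), z up; the handle spans 52 to 112 mm above the tips. Loose, 400 g, stands on its tines on the bench left of the mat. Bar 24 x 150 mm (y) at 36 to 52 mm; four round tines, 14 mm thick, at y = -66, -22, 22, 66 mm. The scraper 13 to 22 cm away has a solid blade
- mat: fixed dark rubber mat, 280 mm (x, roughly away from the robot) x 240 mm (y) x 4 mm; origin at the centre of its underside, z up. Two grey bands 36 mm wide run along x, middles at y = -44 and 44 mm, matching the two outer gaps of the rake. Near two opposite corners (x 115, y -100 and x -115, y 100 mm, within 8 mm) stands a vial 24 mm wide, 45 mm high
- rod_a_mid (a point): centre of one of two identical loose brass dip rods, 160 mm long (point's x), 10 mm square, 90 to 180 g, flat on the mat: one on the left band, one on the right (either may be this one), each 14 to 23 degrees askew, in opposite senses; its middle starts within 10 mm of the middle of its band
- rod_b_mid (a point): centre of one of two identical loose brass dip rods, 160 mm long (point's x), 10 mm square, 90 to 180 g, flat on the mat: one on the left band, one on the right (either may be this one), each 14 to 23 degrees askew, in opposite senses; its middle starts within 10 mm of the middle of its band

How it is judged:
By the outcome, as a careful person would: the job done as asked, in the order asked, and still so for the second after the job is handed in, with the robot touching nothing.
It also fails if it takes over 56 s, if anything falls off the work surface, if the arm or the gripper's body presses on something with over 40 N, if the wrist force passes 120 N, or if a joint passes its speed limit or range.

## Working session

There is one attempt and no reset: what is moved stays moved. The work goes in short steps, Python scripts to look and compute and a shell command to move; the robot and the scene stay as the last step left them, time stands still between calls to the robot, and variables do not carry over. Pictures are saved under pics/ and viewed, on a budget of 10 in all, crops included, one or two more only if the job needs it, and the job is handed in when it is done.

```bash
mkdir -p pics
python3 - <<'E'
from cell import *
import cv2,numpy as np
print(read_state())
for n in ("top","scene"):
    im=get_image(n); cv2.imwrite(f"pics/{n}0.png",im[:,:,::-1]); m=camera_model(n); np.set_printoptions(precision=4,suppress=True); print(n,m["mtx"],m["T"])
E
```

```text
{'clock': 0.0, 'qpos': array([-1.30182245,  0.62934723,  0.03843255,  1.51836727, -0.02702183,
        0.99630923, -0.01999334]), 'qd': array([-8.04873004e-04, -9.44537524e-04, -6.99579244e-04, -2.02679440e-04,
        3.35001942e-04,  3.26228321e-07, -3.29492350e-04]), 'tau': array([ 9.69634166e-04, -5.63410771e+01,  1.22617912e+00, -1.93439448e+01,
        1.09073496e-02,  1.04181049e-02,  2.26327688e-05]), 'eef_pos': array([213.31592223, 613.3341763 , 230.38844171]), 'tool_rot': array([-3.13967903e+00,  1.58491491e-06,  2.80682118e+00]), 'force': array([-0.29264605,  0.07324854, -0.51764498]), 'torque': array([-0.03056705,  0.04718969, -0.02101225]), 'width': 85.44807550121519}
top [[407.5126   0.     259.3708]
 [  0.     407.5126 198.1689]
 [  0.       0.       1.    ]] [[  0.0191  -0.9926   0.1197 463.0171]
 [ -0.9996  -0.0166   0.0223  28.6907]
 [ -0.0202  -0.1201  -0.9926 889.9934]
 [  0.       0.       0.       1.    ]]
scene [[389.7601   0.     254.3553]
 [  0.     389.7601 195.8156]
 [  0.       0.       1.    ]] [[  0.2275   0.8286  -0.5115 951.6527]
 [  0.9738  -0.1954   0.1166 -38.3858]
 [ -0.0033  -0.5246  -0.8514 733.3662]
 [  0.       0.       0.       1.    ]]
```

View pics/top0.png

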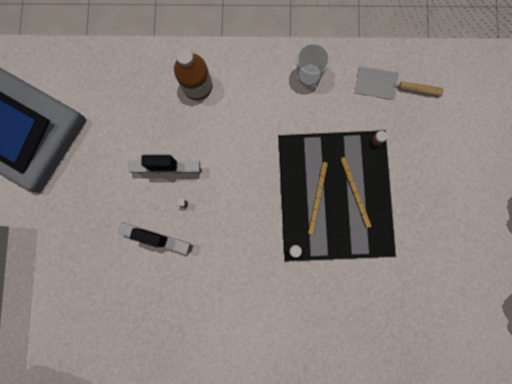

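View pics/scene0.png

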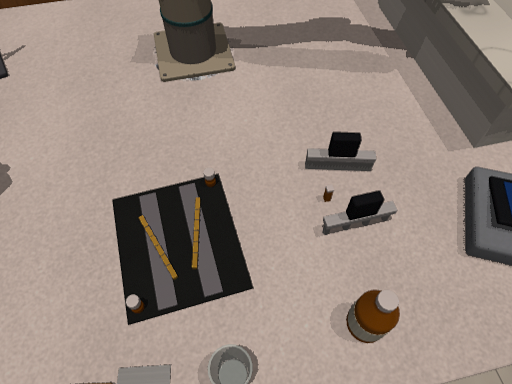

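The top view shows two tools at about (160,165) and (155,240), with the mat at (337,196). Rods lie at (318,198) and (356,192), and vials at (379,138) and (296,251). I'll enlarge the tools to tell which is the rake.

Run:
```python
import cv2,numpy as np
s=cv2.imread("pics/scene0.png")[120:245,290:410]; t=cv2.imread("pics/top0.png")[140:265,110:210]
a=cv2.resize(s,None,fx=4,fy=4,interpolation=2); b=cv2.resize(t,(300,500-125),interpolation=2)
b=cv2.copyMakeBorder(b,0,500-b.shape[0],0,0,0); cv2.imwrite("pics/c1.png",np.hstack([a,b]))
```

```text
(no output)
```

View pics/c1.png

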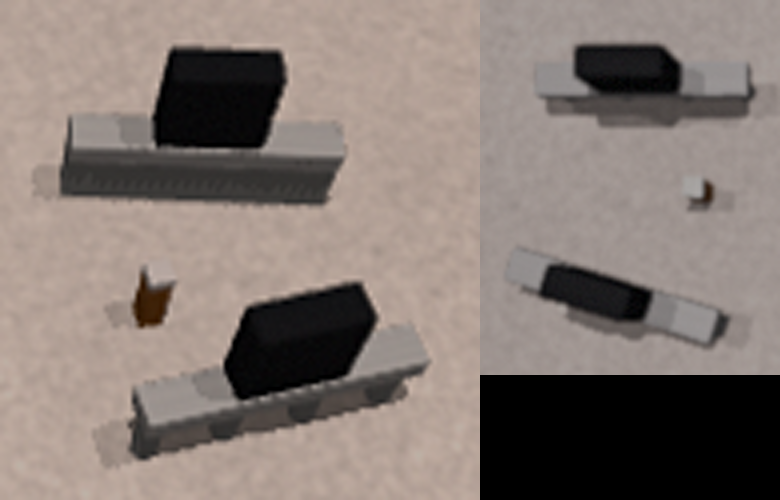

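The tool with tines is the one nearer the scene camera (larger x, top-view pixel (160,165)), and a small brown thing stands between the two tools. Now I'll measure.

```bash
cat > h.py <<'E'
import numpy as np,cv2
def cast(m,uv,z):
    K,T=np.array(m["mtx"]),np.array(m["T"]); uv=np.atleast_2d(uv).astype(float)
    d=np.c_[uv,np.ones(len(uv))]@np.linalg.inv(K).T@T[:3,:3].T
    return (T[:3,3]+d*((z-T[2,3])/d[:,2])[:,None])[:,:2]
def proj(m,p):
    K,T=np.array(m["mtx"]),np.array(m["T"]); q=(np.atleast_2d(p)-T[:3,3])@T[:3,:3]; q=q@K.T; return q[:,:2]/q[:,2:]
def comps(mask,amin):
    n,l,s,c=cv2.connectedComponentsWithStats(mask.astype(np.uint8)); return [(l==i) for i in range(1,n) if s[i,4]>amin]
def rodmask(im):
    h=cv2.cvtColor(im,cv2.COLOR_BGR2HSV); return (h[...,0]>12)&(h[...,0]<30)&(h[...,1]>130)&(h[...,2]>100)
def rods(im,m):
    out=[]
    for c in comps(rodmask(im),80):
        v,u=np.nonzero(c); P=cast(m,np.c_[u,v],13).astype(np.float32); (x,y),(w,hh),a=cv2.minAreaRect(P)
        d=cv2.fitLine(P,cv2.DIST_L2,0,.01,.01).ravel(); out.append((np.round([x,y,max(w,hh),min(w,hh)],1),round(float(np.degrees(np.arctan(d[1]/d[0]))),2)))
    return out
def mat(im,m):
    g=im.max(2)<60 ; c=max(comps(g,500),key=lambda c:c.sum()); v,u=np.nonzero(c); P=cast(m,np.c_[u,v],4).astype(np.float32)
    r=cv2.minAreaRect(P); return r
E
python3 - <<'E'
from cell import *
from h import *
for n in("top","scene"):
    im=cv2.imread(f"pics/{n}0.png"); m=camera_model(n)
    print(n,"mat",mat(im,m)); print(rods(im,m))
    g=im.max(2)<40
    for c in comps(g,100):
        v,u=np.nonzero(c); 
        if n=="top" and not(100<u.mean()<210 and 140<v.mean()<260): continue
        if n=="scene" and not(300<u.mean()<410 and 120<v.mean()<240): continue
        hull=cv2.approxPolyDP(cv2.convexHull(np.c_[u,v].astype(np.int32)),1.5,True).reshape(-1,2)
        print("handle",hull.tolist(),"\n top z112:",cast(m,hull,112).round().tolist(),"\n z52:",cast(m,hull,52).round().tolist())
    roi=(118,148,208,185) if n=="top" else (315,185,405,240)
    h=cv2.cvtColor(im,cv2.COLOR_BGR2HSV); g=(h[...,1]<18)&(h[...,2]>60)
    k=np.zeros_like(g);k[roi[1]:roi[3],roi[0]:roi[2]]=1
    for c in comps(g&k,40):
        v,u=np.nonzero(c);hull=cv2.approxPolyDP(cv2.convexHull(np.c_[u,v].astype(np.int32)),1.5,True).reshape(-1,2)
        print("bar",hull.tolist(),cast(m,hull,52).round().tolist())
E
```

```text
top mat ((580.8839721679688, -117.13262176513672), (276.67022705078125, 237.35308837890625), 3.4947519302368164)
[(array([ 625.1, -144.2,   78.1,    8.5]), 19.82), (array([599.8, -83. , 104. ,   9.4]), -11.75), (array([ 563. , -166.7,   47. ,    9.5]), 20.96), (array([520.4, -66.5,  51.7,   8.5]), -11.73)]
handle [[175, 170], [150, 170], [142, 164], [142, 157], [170, 156], [175, 161]] 
 top z112: [[609.0, 212.0], [609.0, 261.0], [620.0, 277.0], [634.0, 278.0], [637.0, 223.0], [627.0, 212.0]] 
 z52: [[621.0, 226.0], [620.0, 278.0], [632.0, 296.0], [647.0, 297.0], [650.0, 238.0], [640.0, 227.0]]
handle [[163, 246], [155, 246], [130, 237], [133, 229], [141, 229], [166, 237]] 
 top z112: [[462.0, 228.0], [462.0, 243.0], [478.0, 292.0], [493.0, 287.0], [494.0, 272.0], [479.0, 223.0]] 
 z52: [[462.0, 243.0], [462.0, 260.0], [479.0, 313.0], [496.0, 307.0], [496.0, 291.0], [480.0, 238.0]]
bar [[150, 172], [130, 172], [127, 169], [129, 161], [140, 160]] [[616.0, 278.0], [615.0, 320.0], [621.0, 327.0], [638.0, 324.0], [641.0, 301.0]]
bar [[199, 171], [177, 172], [176, 161], [198, 160]] [[619.0
[... 151 characters left out ...]
922292232513428)
[(array([572.2, -76. , 160.4,   9.6]), -11.23), (array([ 587.3, -157.7,  160.2,    9.9]), 19.99)]
handle [[359, 133], [360, 140], [354, 156], [329, 156], [328, 149], [333, 133]] 
 top z112: [[479.0, 293.0], [497.0, 288.0], [533.0, 262.0], [522.0, 213.0], [504.0, 217.0], [467.0, 241.0]] 
 z52: [[433.0, 325.0], [453.0, 320.0], [493.0, 291.0], [480.0, 237.0], [461.0, 241.0], [420.0, 268.0]]
handle [[383, 199], [376, 213], [350, 219], [346, 212], [352, 197], [379, 191]] 
 top z112: [[640.0, 278.0], [665.0, 254.0], [666.0, 204.0], [650.0, 202.0], [623.0, 224.0], [622.0, 278.0]] 
 z52: [[610.0, 309.0], [637.0, 282.0], [638.0, 227.0], [621.0, 225.0], [591.0, 249.0], [590.0, 308.0]]
```

```bash
cat >> h.py <<'E'
def plan(*targets):
    from cell import read_state
    from scipy.spatial.transform import Rotation as Ro
    s=read_state(); R=Ro.from_euler('xyz',s["tool_rot"])
    print("t",round(s["clock"],2),"pos",np.round(s["eef_pos"],1),"rot",np.degrees(s["tool_rot"]).round(1),"w",round(s["width"],1),"F",np.round(s["force"],1))
    for x,y,z,yaw in targets:
        d=R.inv().apply(np.array([x,y,z])-s["eef_pos"])/10; w=(R.inv()*Ro.from_euler('xyz',[180,0,yaw],degrees=True)).as_rotvec(degrees=True)
        print("travel",d.round(2).tolist(),"ang",w.round(1).tolist())
E
python3 - <<'E'
import cell; print({k:getattr(cell,k) for k in dir(cell) if 'off' in k or k.isupper()}, [k for k in dir(cell) if k[0]!='_'])
from h import plan; plan((629,251.5,230,91.5))
E
```

```text
{'grasp_offset': 18.700000000000003} ['MotionError', 'camera_model', 'finish_job', 'get_image', 'grasp_offset', 'read_state']
t 0.1 pos [213.4 613.4 230.5] rot [-179.9    0.   160.8] w 85.8 F [ 0.1 -0.2 -0.1]
travel [-51.14, -20.52, 0.08] ang [-0.1, 0.1, 69.3]
```

```bash
python3 -m jog '{"angular":[[0,0,10],[0,0,20],[0,0,30],[0,0,39],[0,0,39]],"travel":[[-5.7,-2.3,0],[-11.4,-4.6,0],[-17,-6.8,0],[-22.7,-9.1,0],[-28.4,-11.4,0]],"fingers":[0,0,0,0,0]}'; python3 -c "
from h import plan; plan((629,251.5,230,91.5))"
```

```text
clock: 0.72
eef_pos: [445.3, 411.6, 231.0]
tool_rot: [-3.141, 0.0, 2.125]
force: [0.6, 1.4, 0.2]
width: 85.2
t 0.72 pos [445.3 411.6 231. ] rot [-180.     0.   121.8] w 85.2 F [0.6 1.4 0.2]
travel [-23.28, 7.19, 0.1] ang [-0.0, 0.0, 30.3]
```

```bash
python3 -m jog '{"angular":[[0,0,10],[0,0,20],[0,0,30.3],[0,0,30.3],[0,0,30.3]],"travel":[[-5.8,1.8,0],[-11.6,3.6,0],[-17.4,5.4,0],[-23.2,7.2,0],[-23.2,7.2,0]],"fingers":[0,0,0,0,0]}'
python3 - <<'E'
from h import *
from cell import *
m=camera_model("wrist"); im=get_image("wrist"); cv2.imwrite("pics/w1.png",im[:,:,::-1])
plan((629,251.5,63.3,91.5)); print(m)
E
```

```text
clock: 1.35
eef_pos: [631.7, 246.3, 230.8]
tool_rot: [3.139, 0.005, 1.588]
force: [-0.5, 0.4, -0.5]
width: 85.5
t 1.4 pos [629.2 250.3 230.5] rot [-1.80e+02  1.00e-01  9.12e+01] w 85.9 F [-0.6  0.5 -0. ]
travel [0.15, -0.02, 16.72] ang [-0.0, 0.1, -0.3]
{'mtx': array([[297.31863964,   0.        , 256.93011368],
       [  0.        , 297.31863964, 191.50384294],
       [  0.        ,   0.        ,   1.        ]]), 'T': array([[ 9.99871749e-01,  1.41070662e-02,  7.58133241e-03,
         6.29824890e+02],
       [ 1.58202173e-02, -9.43660793e-01, -3.30535971e-01,
         3.30933942e+02],
       [ 2.49131333e-03,  3.30613518e-01, -9.43762944e-01,
         3.72762459e+02],
       [ 0.00000000e+00,  0.00000000e+00,  0.00000000e+00,
         1.00000000e+00]])}
```

View pics/w1.png

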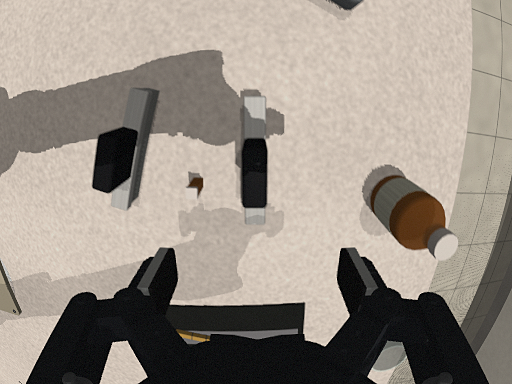

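The wrist view shows the rake centrally: bar ends at about (254,96) and (256,223), and the handle between u 242 and 268. Casting those.

```bash
cat >> h.py <<'E'
def wcast(m,uv,z):
    K,T=np.array(m["mtx"]),np.array(m["T"]); p=(np.atleast_2d(uv)-K[:2,2])/K[0,0]; r=np.linalg.norm(p,axis=1)
    d=np.c_[p*(np.sin(r)/r)[:,None],np.cos(r)]@T[:3,:3].T
    return (T[:3,3]+d*((z-T[2,3])/d[:,2])[:,None])[:,:2]
E
python3 - <<'E'
from h import *
m={'mtx':np.array([[297.3186,0,256.930],[0,297.3186,191.504],[0,0,1]]),'T':np.array([[.99987,.014107,.00758,629.825],[.01582,-.94366,-.330536,330.934],[.002491,.330614,-.943763,372.762],[0,0,0,1]])}
im=cv2.imread("pics/w1.png"); h=cv2.cvtColor(im,cv2.COLOR_BGR2HSV)
for nm,g,z in(("handle",im.max(2)<35,112),("bar",(h[...,1]<14)&(h[...,2]>110),52)):
    k=np.zeros(g.shape,bool);k[85:228,236:272]=1
    for c in comps(g&k,100):
        for v in range(0,384,6):
            u=np.nonzero(c[v])[0]
            if len(u)>8: print(nm,v,u[0],u[-1],wcast(m,[(u[0],v),(u[-1]+1,v)],z).round(1).tolist())
        v,u=np.nonzero(c); print("rows",v.min(),v.max(),wcast(m,[(255,v.min()),(255,v.max()+1)],z).round(1).tolist())
E
```

```text
handle 144 244 265 [[619.7, 284.1], [639.3, 284.4]]
handle 150 242 266 [[618.0, 278.6], [640.3, 279.0]]
handle 156 242 266 [[618.0, 273.1], [640.4, 273.5]]
handle 162 242 266 [[618.0, 267.6], [640.5, 267.9]]
handle 168 242 266 [[618.0, 262.0], [640.7, 262.3]]
handle 174 242 266 [[618.0, 256.3], [640.8, 256.7]]
handle 180 243 265 [[619.0, 250.6], [640.1, 250.9]]
handle 186 243 265 [[619.0, 244.8], [640.2, 245.1]]
handle 192 243 265 [[619.0, 238.9], [640.4, 239.2]]
handle 198 243 265 [[619.0, 233.0], [640.5, 233.3]]
handle 204 243 265 [[619.0, 226.9], [640.7, 227.2]]
rows 139 206 [[629.4, 288.7], [630.3, 224.0]]
bar 102 244 264 [[617.1, 319.3], [639.4, 319.6]]
rows 96 115 [[628.7, 325.9], [629.0, 304.2]]
```

```bash
python3 -m jog '{"angular":[[0,0,0],[0,0,0],[0,0,0],[0,0,0],[0,0,0]],"travel":[[0.1,0,6],[0.1,0,12],[0.1,0,16.7],[0.1,0,16.7],[0.1,0,16.7]],"fingers":[0,0,0,0,0]}'; python3 -m jog '{"angular":[[0,0,0],[0,0,0],[0,0,0],[0,0,0],[0,0,0]],"travel":[[0,0,0],[0,0,0],[0,0,0],[0,0,0],[0,0,0]],"fingers":[1,1,1,1,1]}';  python3 -m jog '{"angular":[[0,0,0],[0,0,0],[0,0,0]],"travel":[[0,0,0],[0,0,0],[0,0,0]],"fingers":[1,1,1]}'
```

```text
clock: 2.02
eef_pos: [628.6, 256.0, 66.1]
tool_rot: [3.139, -0.001, 1.598]
force: [1.0, -0.3, 1.2]
width: 85.6
clock: 2.65
eef_pos: [628.8, 255.0, 65.2]
tool_rot: [3.14, -0.001, 1.597]
force: [-0.2, -0.2, 5.1]
width: 23.4
clock: 3.02
eef_pos: [628.8, 255.0, 65.2]
tool_rot: [3.14, -0.001, 1.597]
force: [-0.1, -0.1, 5.6]
width: 23.6
```

```bash
python3 -m jog '{"angular":[[0,0,0],[0,0,0],[0,0,0],[0,0,0]],"travel":[[0,0,-3],[0,0,-8],[0,0,-8],[0,0,-8]],"fingers":[1,1,1,1]}'; python3 -c "
from h import plan; plan((581.6,-112.9,145,93.5))"
```

```text
clock: 3.52
eef_pos: [626.0, 254.5, 142.6]
tool_rot: [-3.138, 0.001, 1.597]
force: [-0.0, -1.1, -4.2]
width: 23.8
t 3.52 pos [626.  254.5 142.6] rot [-179.8    0.    91.5] w 23.8 F [-0.  -1.1 -4.2]
travel [-36.61, -5.42, -0.19] ang [-0.2, 0.0, -2.0]
```

```bash
python3 -m jog '{"angular":[[0,0,0],[0,0,0],[0,0,-1],[0,0,-1],[0,0,-2]],"travel":[[-3,-0.5,0],[-8,-1.2,0],[-13,-2,0],[-18,-2.7,0],[-23,-3.4,0]],"fingers":[1,1,1,1,1]}'; python3 -m jog '{"angular":[[0,0,0],[0,0,0],[0,0,0],[0,0,0],[0,0,0]],"travel":[[-5,-0.7,0],[-10,-1.3,0],[-13.5,-1.7,0],[-13.5,-1.7,0],[-13.5,-1.7,0]],"fingers":[1,1,1,1,1]}'; python3 -m jog '{"angular":[[0,0,0],[0,0,0]],"travel":[[0,0,0],[0,0,0]],"fingers":[1,1]}'
python3 - <<'E'
from h import *
from cell import *
plan((581.6,-112.9,145,93.5))
a=get_image("top")[:,:,::-1];b=get_image("scene")[:,:,::-1];m=camera_model("wrist");np.save("wm.npy",m,allow_pickle=True);c=get_image("wrist")[:,:,::-1]
cv2.imwrite("pics/t2.png",a);cv2.imwrite("pics/s2.png",b);cv2.imwrite("pics/w2.png",c)
cv2.imwrite("pics/v2.png",np.hstack([cv2.resize(b[140:340,70:290],(440,400),interpolation=2),cv2.resize(c,(360,270)).copy() if 0 else cv2.copyMakeBorder(cv2.resize(c,(360,270),interpolation=3),0,130,0,0,0)]))
E
```

```text
clock: 4.15
eef_pos: [597.6, 22.6, 141.9]
tool_rot: [-3.137, -0.0, 1.633]
force: [0.8, -0.8, -4.4]
width: 23.5
clock: 4.78
eef_pos: [589.9, -110.6, 142.5]
tool_rot: [-3.138, -0.002, 1.632]
force: [-0.1, -0.3, -3.7]
width: 23.1
clock: 5.03
eef_pos: [591.2, -110.4, 143.9]
tool_rot: [-3.141, -0.001, 1.634]
force: [-1.6, 0.3, -4.2]
width: 23.4
t 5.03 pos [ 591.2 -110.4  143.9] rot [-180.    -0.    93.6] w 23.4 F [-1.6  0.3 -4.2]
travel [-0.19, -0.97, -0.11] ang [-0.0, -0.0, 0.1]
```

View pics/v2.png

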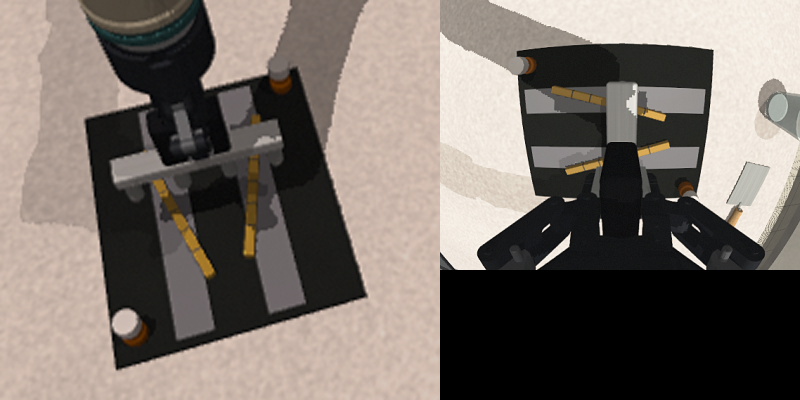

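The scene and wrist views show the rake hanging level over the rods, both rods still askew and both vials upright. Now I'll check the rake's offset in the grip and mat/rod positions from the wrist view.

Run:
```python
from h import *
m=np.load("wm.npy",allow_pickle=True).item(); im=cv2.imread("pics/w2.png"); h=cv2.cvtColor(im,cv2.COLOR_BGR2HSV)
# bar end: grey rows
for v in range(108,200,10):
    r=im[v,225:295].max(1); print(v,r[::3].tolist())
col=im[105:135,255].max(1); print("col255",col.tolist())
# mat+rods
for c in comps(rodmask(im),60):
    v,u=np.nonzero(c);P=wcast(m,np.c_[u,v],14).astype(np.float32);(x,y),s,a=cv2.minAreaRect(P);d=cv2.fitLine(P,2,0,.01,.01).ravel()
    print("rod",round(u.mean()),round(v.mean()),x,y,s,np.degrees(np.arctan(d[1]/d[0])))
```

```text
108 [21, 20, 22, 29, 27, 27, 26, 29, 26, 22, 35, 41, 37, 37, 40, 40, 41, 38, 44, 39, 40, 39, 39, 43]
118 [20, 25, 27, 19, 43, 119, 113, 112, 114, 114, 114, 109, 112, 112, 113, 109, 102, 122, 86, 40, 39, 40, 38, 41]
128 [88, 88, 89, 88, 123, 138, 136, 135, 135, 139, 137, 133, 138, 139, 139, 134, 131, 136, 218, 161, 160, 160, 159, 158]
138 [126, 98, 92, 88, 120, 140, 133, 133, 134, 136, 141, 137, 136, 138, 138, 183, 225, 234, 211, 83, 88, 87, 87, 158]
148 [101, 124, 104, 100, 118, 139, 136, 134, 132, 137, 141, 137, 136, 125, 231, 227, 226, 234, 217, 84, 83, 87, 87, 167]
158 [90, 67, 69, 69, 115, 140, 135, 134, 133, 135, 137, 136, 137, 136, 139, 126, 233, 235, 207, 127, 124, 127, 59, 120]
168 [26, 26, 17, 22, 106, 137, 138, 134, 133, 136, 140, 134, 134, 139, 137, 136, 135, 142, 123, 38, 38, 42, 40, 38]
178 [24, 17, 22, 19, 100, 136, 136, 133, 131, 138, 140, 138, 135, 138, 135, 134, 135, 142, 106, 42, 43, 37, 40, 37]
188 [44, 25, 23, 20, 100, 135, 132, 133, 134, 138, 138, 135, 134, 136, 137, 135, 133, 141, 95, 36, 39, 39, 40, 38]
198 [29, 36, 16, 23, 93, 138, 133, 135, 130, 136, 142, 136
[... 492 characters left out ...]
11.489931
rod 221 142 555.8654174804688 -74.1604232788086 (9.881686210632324, 15.127216339111328) -8.0957
rod 285 158 615.3873901367188 -86.25696563720703 (10.109150886535645, 9.595084190368652) -71.629234
rod 306 164 636.4052734375 -90.55988311767578 (10.409810066223145, 29.141328811645508) -11.672887
rod 312 209 648.0819702148438 -136.74203491210938 (28.780902862548828, 9.575178146362305) 20.002064
rod 289 216 625.0128173828125 -145.1849822998047 (16.086400985717773, 9.55866527557373) 21.766848
rod 215 235 551.4114379882812 -172.03346252441406 (23.119230270385742, 10.261401176452637) 22.36691
rod 191 242 525.2215576171875 -181.6681365966797 (28.60312843322754, 10.227989196777344) 19.641813
```

Run:
```python
from h import *
m=np.load("wm.npy",allow_pickle=True).item(); im=cv2.imread("pics/w2.png")
print("bar end", wcast(m,[(237.5,119),(280,119),(237.5,198),(280,198)],130.7).round(1).tolist())
for u in (205,215,300,320,335):
    print(u,im[100:270:2,u].max(1).tolist())
```

```text
bar end [[576.6, -41.6], [598.8, -40.2], [578.6, -85.4], [602.4, -84.0]]
205 [22, 24, 24, 23, 27, 25, 25, 24, 24, 24, 26, 14, 96, 88, 87, 89, 91, 133, 131, 131, 129, 135, 93, 84, 85, 84, 87, 86, 87, 89, 52, 24, 25, 24, 22, 36, 37, 42, 38, 39, 41, 38, 38, 44, 38, 40, 40, 42, 44, 42, 42, 40, 39, 35, 50, 153, 146, 145, 144, 144, 140, 125, 128, 125, 131, 102, 84, 151, 205, 168, 97, 140, 32, 35, 40, 38, 35, 33, 34, 31, 36, 19, 21, 28, 24]
215 [24, 22, 24, 22, 21, 25, 24, 26, 29, 24, 24, 19, 97, 87, 87, 89, 88, 42, 132, 135, 133, 133, 133, 79, 87, 87, 86, 87, 85, 88, 44, 22, 24, 26, 25, 25, 24, 25, 39, 36, 36, 39, 41, 41, 41, 39, 35, 39, 41, 40, 39, 36, 44, 39, 29, 155, 145, 127, 125, 125, 126, 124, 126, 133, 66, 82, 177, 194, 196, 197, 130, 37, 34, 23, 27, 24, 24, 26, 26, 19, 28, 14, 9, 25, 54]
300 [37, 40, 42, 38, 37, 39, 41, 39, 38, 37, 41, 32, 175, 157, 155, 154, 155, 155, 155, 156, 155, 157, 157, 153, 153, 155, 153, 162, 72, 217, 220, 220, 223, 229, 66, 35, 40, 43, 37, 35, 34, 42, 33, 41, 39, 37, 38, 42, 42, 37, 41, 40, 19, 94, 82, 237, 218, 223, 225, 152, 148, 147, 149, 147, 147, 146, 147, 147, 148, 146, 77, 41, 40, 24, 24, 22, 22, 28, 34, 25, 41, 27, 24, 20, 20]
320 [39, 40, 40, 39, 41, 40, 37, 38, 38, 44, 42, 34, 150, 158, 155, 155, 155, 157, 156, 156, 155, 156, 155, 154, 155, 153, 154, 155, 154, 155, 132, 53, 250, 159, 113, 31, 34, 35, 35, 38, 38, 42, 39, 40, 42, 45, 37, 38, 43, 19, 91, 81, 218, 213, 216, 216, 195, 146, 147, 147, 148, 147, 146, 148, 147, 145, 147, 147, 149, 151, 29, 36, 41, 44, 41, 40, 35, 43, 37, 40, 36, 42, 41, 40, 37]
335 [42, 40, 39, 41, 39, 39, 40, 40, 40, 40, 40, 41, 62, 158, 154, 154, 153, 154, 155, 155, 155, 154, 154, 153, 155, 154, 153, 154, 153, 152, 164, 35, 40, 36, 41, 37, 43, 41, 41, 36, 40, 41, 41, 40, 39, 38, 38, 39, 36, 41, 42, 42, 39, 41, 48, 156, 150, 148, 148, 146, 148, 146, 149, 147, 145, 147, 146, 147, 143, 156, 31, 39, 44, 37, 39, 40, 40, 43, 36, 20, 22, 27, 20, 29, 37]
```

Run:
```python
from h import *
m=np.load("wm.npy",allow_pickle=True).item()
p=wcast(m,[(205,123.5),(205,160.5),(335,124.7),(335,161),(335,209),(335,239.5)],4); print(p.round(1).tolist())
e=np.array([np.cos(np.radians(3.5)),np.sin(np.radians(3.5))]); n=np.array([-e[1],e[0]])
print(((p-[581.8,-116.6])@n).round(1), "expect 62 26 62 26 -26 -62")
```

```text
[[538.1, -58.9], [538.9, -95.4], [663.2, -51.5], [667.6, -87.6], [675.1, -138.9], [681.2, -175.0]]
[ 60.3  23.7  60.   23.7 -27.9 -64.4] expect 62 26 62 26 -26 -62
```

```bash
cat >> h.py <<'E'
M=np.array([581.8,-116.6]); E_=np.array([np.cos(np.radians(3.5)),np.sin(np.radians(3.5))]); N_=np.array([-E_[1],E_[0]])
def mplan(*t):   # rake centre (lx, ly) in mat frame, tip height
    plan(*[(*(M+lx*E_+(d+3.7)*N_),h+65.2,93.5) for lx,d,h in t])
    from cell import read_state
    q=read_state()["eef_pos"]; print("rake now",((q[:2]-M)@E_).round(1),((q[:2]-M)@N_-3.7).round(1),"tips",(q[2]-65.2).round(1))
E
python3 -c "
from h import *; mplan((-4,0,25),(-4,0,7))"
```

```text
t 5.17 pos [ 591.3 -111.2  144.3] rot [-180.    -0.    93.6] w 23.5 F [ 1.2 -0.3 -4. ]
travel [-0.11, -1.38, 5.41] ang [-0.0, -0.0, 0.1]
travel [-0.11, -1.38, 7.21] ang [-0.0, -0.0, 0.1]
rake now 9.8 1.1 tips 79.1
```

```bash
python3 -m jog '{"angular":[[0,0,0],[0,0,0],[0,0,0],[0,0,0],[0,0,0]],"travel":[[-0.1,-1.4,0],[-0.1,-1.4,4],[-0.1,-1.4,5.4],[-0.1,-1.4,5.4],[-0.1,-1.4,5.4]],"fingers":[1,1,1,1,1]}'; python3 -c "
from h import *; mplan((-4,0,7))"
```

```text
clock: 5.8
eef_pos: [578.3, -114.0, 91.2]
tool_rot: [3.14, 0.001, 1.632]
force: [0.5, 0.5, -4.0]
width: 23.1
t 5.8 pos [ 578.3 -114.    91.2] rot [179.9   0.   93.5] w 23.1 F [ 0.5  0.5 -4. ]
travel [0.09, -0.07, 1.9] ang [0.1, 0.0, 0.0]
rake now -3.3 -0.8 tips 26.0
```

```bash
python3 -m jog '{"angular":[[0,0,0],[0,0,0],[0,0,0],[0,0,0]],"travel":[[0.1,0,0.5],[0.1,0,1.4],[0.1,0,1.9],[0.1,0,1.9]],"fingers":[1,1,1,1]}'; python3 -m jog '{"angular":[[0,0,0],[0,0,0],[0,0,0],[0,0,0],[0,0,0]],"travel":[[0,1,0],[0,2.2,0],[0,3.4,0],[0,4.6,0],[0,5.8,0]],"fingers":[1,1,1,1,1]}'; python3 -c "
from h import *; mplan((62,0,7),(62,10,7),(62,-10,7))"
```

```text
clock: 6.3
eef_pos: [576.7, -112.6, 70.6]
tool_rot: [-3.14, -0.0, 1.632]
force: [-0.1, -0.4, -3.5]
width: 23.5
clock: 6.92
eef_pos: [635.8, -108.9, 71.1]
tool_rot: [-3.141, -0.0, 1.632]
force: [-1.4, 0.3, -4.2]
width: 23.4
t 6.92 pos [ 635.8 -108.9   71.1] rot [-180.    -0.    93.5] w 23.4 F [-1.4  0.3 -4.2]
travel [-0.07, 0.76, -0.11] ang [-0.0, -0.0, 0.0]
travel [0.93, 0.76, -0.11] ang [-0.0, -0.0, 0.0]
travel [-1.07, 0.76, -0.11] ang [-0.0, -0.0, 0.0]
rake now 54.4 0.7 tips 5.9
```

```bash
python3 -m jog '{"angular":[[0,0,0],[0,0,0],[0,0,0],[0,0,0],[0,0,0]],"travel":[[0,0.8,-0.1],[0.4,0.8,-0.1],[0.7,0.8,-0.1],[0.9,0.8,-0.1],[0.9,0.8,-0.1]],"fingers":[1,1,1,1,1]}'; python3 -c "
from h import *; mplan((62,10,7),(62,-10,7))"
```

```text
clock: 7.55
eef_pos: [642.3, -99.2, 72.3]
tool_rot: [-3.141, -0.0, 1.632]
force: [0.3, 0.7, -3.6]
width: 23.7
t 7.55 pos [642.3 -99.2  72.3] rot [-180.    -0.    93.5] w 23.7 F [ 0.3  0.7 -3.6]
travel [0.0, 0.06, 0.01] ang [-0.0, -0.0, 0.0]
travel [-2.0, 0.06, 0.01] ang [-0.0, -0.0, 0.0]
rake now 61.4 10.0 tips 7.1
```

Now −10, back to 0, then comb toward −x.

```bash
python3 -m jog '{"angular":[[0,0,0],[0,0,0],[0,0,0],[0,0,0],[0,0,0]],"travel":[[-0.5,0,0],[-1,0,0],[-1.5,0,0],[-2,0,0],[-2,0,0]],"fingers":[1,1,1,1,1]}'; python3 -m jog '{"angular":[[0,0,0],[0,0,0],[0,0,0],[0,0,0],[0,0,0]],"travel":[[0.5,0,0],[1,0,0],[1,-0.4,0],[1,-1.5,0],[1,-2.7,0]],"fingers":[1,1,1,1,1]}';  python3 -m jog '{"angular":[[0,0,0],[0,0,0],[0,0,0],[0,0,0],[0,0,0]],"travel":[[0,-1.5,0],[0,-3,0],[0,-4.5,0],[0,-6,0],[0,-7.5,0]],"fingers":[1,1,1,1,1]}'; python3 -c "
from h import *; mplan((-65,0,7),(-65,10,7),(-65,-10,7))"
```

```text
clock: 8.18
eef_pos: [643.7, -120.6, 72.3]
tool_rot: [-3.142, 0.0, 1.631]
force: [0.4, 1.0, -4.7]
width: 23.7
clock: 8.8
eef_pos: [615.0, -111.7, 72.3]
tool_rot: [-3.141, 0.0, 1.632]
force: [0.4, -0.0, -5.6]
width: 23.5
clock: 9.43
eef_pos: [540.2, -116.6, 72.7]
tool_rot: [3.141, 0.001, 1.631]
force: [0.6, -0.7, -3.3]
width: 23.3
t 9.43 pos [ 540.2 -116.6   72.7] rot [180.    0.   93.5] w 23.3 F [ 0.6 -0.7 -3.3]
travel [0.11, -2.35, 0.04] ang [0.0, 0.0, -0.0]
travel [1.11, -2.35, 0.04] ang [0.0, 0.0, -0.0]
travel [-0.89, -2.35, 0.05] ang [0.0, 0.0, -0.0]
rake now -41.5 -1.1 tips 7.5
```

```bash
python3 -m jog '{"angular":[[0,0,0],[0,0,0],[0,0,0],[0,0,0],[0,0,0]],"travel":[[0.1,-1.2,0],[0.1,-2.3,0],[0.6,-2.3,0],[1.1,-2.3,0],[1.1,-2.3,0]],"fingers":[1,1,1,1,1]}'; python3 -c "
from h import *; mplan((-65,-10,7),(-65,0,7))"
```

```text
clock: 10.05
eef_pos: [518.3, -105.2, 72.2]
tool_rot: [3.141, -0.001, 1.634]
force: [-0.4, 0.5, -3.9]
width: 23.1
t 10.05 pos [ 518.3 -105.2   72.2] rot [180.   -0.   93.6] w 23.1 F [-0.4  0.5 -3.9]
travel [-2.15, -0.23, -0.0] ang [0.0, -0.0, 0.1]
travel [-1.15, -0.23, -0.0] ang [0.0, -0.0, 0.1]
rake now -62.7 11.5 tips 7.0
```

```bash
python3 -m jog '{"angular":[[0,0,0],[0,0,0],[0,0,0],[0,0,0],[0,0,0]],"travel":[[-0.5,0,0],[-1.1,0,0],[-1.7,0,0],[-2.1,0,0],[-2.1,0,0]],"fingers":[1,1,1,1,1]}'
python3 - <<'E'
from h import *
from cell import *
mplan((-65,-10,7),(-65,0,7))
for n in("top","scene"):
    im=np.ascontiguousarray(get_image(n)[:,:,::-1]); cv2.imwrite(f"pics/{n}3.png",im); print(n,rods(im,camera_model(n)))
m=camera_model("wrist");np.save("wm.npy",m,allow_pickle=True);c=get_image("wrist")[:,:,::-1];cv2.imwrite("pics/w3.png",c)
b=im
cv2.imwrite("pics/v3.png",np.hstack([cv2.resize(b[140:340,70:290],(440,400),interpolation=2),cv2.copyMakeBorder(cv2.resize(c,(360,270),interpolation=3),0,130,0,0,0)]))
E
```

```text
clock: 10.68
eef_pos: [519.0, -127.9, 72.3]
tool_rot: [3.141, 0.0, 1.631]
force: [0.7, 0.1, -3.8]
width: 23.1
t 10.68 pos [ 519.  -127.9   72.3] rot [180.    0.   93.5] w 23.1 F [ 0.7  0.1 -3.8]
travel [0.12, -0.16, 0.01] ang [0.0, 0.0, -0.0]
travel [1.12, -0.16, 0.01] ang [0.0, 0.0, -0.0]
rake now -63.4 -11.2 tips 7.1
top [(array([627.2, -68.9,  51.1,   9.2]), 4.38)]
scene [(array([590.3, -71.3, 131.7,   9.6]), 4.38), (array([ 599.1, -161.5,  141.6,    9.6]), 2.53), (array([829.2, 226.3,  66.8,  33.2]), 88.42)]
```

View pics/v3.png

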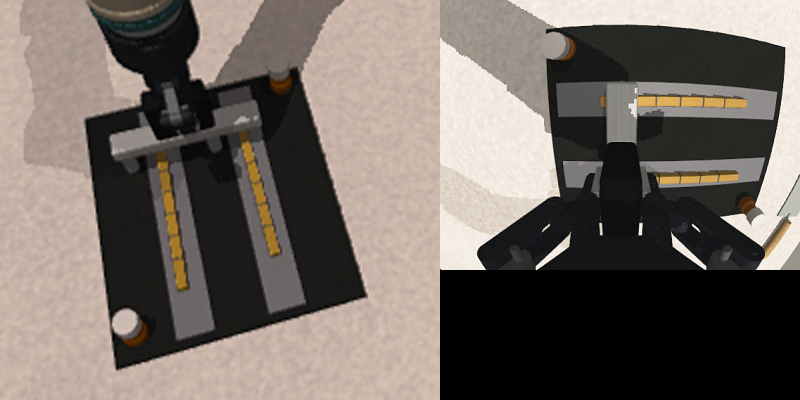

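The scene and wrist views show both rods now nearly straight in their bands, with vials untouched. I'll lift the rake clear and measure the rods against the band edges.

```bash
python3 -m jog '{"angular":[[0,0,0],[0,0,0],[0,0,0],[0,0,0],[0,0,0]],"travel":[[0.6,0,0],[1.1,0,0],[1.1,0,-2],[1.1,-1,-6],[1.1,-4,-9]],"fingers":[1,1,1,1,1]}'; python3 -m jog '{"angular":[[0,0,0],[0,0,0],[0,0,0]],"travel":[[0,-1,0],[0,-1,0],[0,-1,0]],"fingers":[1,1,1]}'
cat >> h.py <<'E'
def bands(im,cst):  # cst(uv,z): grey band pixels and rods, in mat frame; per rod ends/band mids
    h=cv2.cvtColor(im,cv2.COLOR_BGR2HSV); V,U=np.mgrid[:im.shape[0],:im.shape[1]]; uv=np.c_[U.ravel(),V.ravel()]
    P=cst(uv,4)-M; lx=(P@E_).reshape(U.shape); ly=(P@N_).reshape(U.shape); Q=cst(uv,14)-M; rx=(Q@E_).reshape(U.shape); ry=(Q@N_).reshape(U.shape)
    br=im.max(2)>70; rm=rodmask(im)
    for s in(44,-44):
        o=[]
        for x in range(-110,111,20):
            k=(abs(lx-x)<6)&(abs(ly-s)<34)&(br|rm); 
            if k.sum()<20: continue
            y=np.sort(ly[k]); 
            o.append((x,round(float(np.percentile(y,2)),1),round(float(np.percentile(y,98)),1)))
        print("band",s,o)
        k=rm&(abs(ry-s)<34)&(abs(rx)<125)
        if k.sum()>50:
            p=np.polyfit(rx[k],ry[k],1); print(" rod x",rx[k].min().round(1),rx[k].max().round(1),"slope deg",np.degrees(np.arctan(p[0])).round(2),"mid ly",np.polyval(p,(rx[k].min()+rx[k].max())/2).round(1))
E
python3 - <<'E'
from h import *
from cell import *
mplan((0,0,7))
for n in("top","scene","wrist"):
    m=camera_model(n); im=np.ascontiguousarray(get_image(n)[:,:,::-1]); cv2.imwrite(f"pics/{n}4.png",im); print(n); bands(im,lambda uv,z:(wcast if n=="wrist" else cast)(m,uv,z))
cv2.imwrite("pics/v4.png",np.hstack([cv2.resize(cv2.imread("pics/scene4.png")[140:340,70:290],(440,400),interpolation=2),cv2.copyMakeBorder(cv2.resize(im,(360,270),interpolation=3),0,130,0,0,0)]))
E
```

```text
clock: 11.45
eef_pos: [480.0, -118.2, 163.6]
tool_rot: [3.138, 0.001, 1.634]
force: [-0.6, -0.3, -3.7]
width: 23.7
clock: 11.82
eef_pos: [469.1, -119.0, 161.4]
tool_rot: [-3.141, -0.0, 1.633]
force: [-0.1, -0.6, -3.5]
width: 23.2
t 11.82 pos [ 469.1 -119.   161.4] rot [-180.    -0.    93.6] w 23.2 F [-0.1 -0.6 -3.5]
travel [-0.09, 11.27, 8.92] ang [-0.0, -0.0, 0.1]
rake now -112.7 0.8 tips 96.2
top
band 44 [(-110, 11.6, 60.9), (-90, 25.1, 60.8), (-70, 26.1, 61.0), (-50, 25.0, 59.9), (-30, 25.9, 60.8), (-10, 25.0, 60.1), (10, 25.7, 60.8), (30, 26.2, 60.1), (50, 25.5, 60.7), (70, 26.4, 61.6), (90, 25.2, 60.7), (110, 26.2, 59.6)]
 rod x -81.6 73.6 slope deg 1.02 mid ly 44.0
band -44 [(-50, -67.0, -37.9), (-30, -60.8, -28.2), (-10, -62.4, -27.5), (10, -61.7, -27.0), (30, -63.0, -28.0), (50, -62.4, -27.2), (70, -61.6, -28.4), (90, -62.9, -27.7), (110, -62.4, -27.0)]
 rod x -23.0 82.7 slope deg -1.25 mid ly -46.4
scene
band 44 [(-90, 27.2, 61.8), (-70, 27.5, 61.4), (-50, 27.3, 61.4), (-30, 27.5, 61.5), (-10, 27.0, 61.4), (10, 27.2, 61.3), (30, 27.0, 61.0), (50, 27.2, 61.8), (70, 26.9, 61.2
[... 277 characters left out ...]
.6), (70, -60.9, -26.6), (90, -60.9, -26.6), (110, -60.9, -26.7)]
 rod x -74.2 85.7 slope deg -1.03 mid ly -45.5
wrist
band 44 [(-110, 11.8, 64.8), (-90, 11.9, 62.3), (-70, 24.9, 60.1), (-50, 24.1, 60.6), (-30, 24.5, 60.3), (-10, 24.9, 60.2), (10, 24.4, 60.1), (30, 25.0, 59.7), (50, 24.6, 59.7), (70, 24.2, 59.8), (90, 24.7, 59.8), (110, 24.6, 59.7)]
 rod x -83.5 75.0 slope deg 0.92 mid ly 42.8
band -44 [(-110, -26.0, -10.1), (-90, -51.3, -10.1), (-70, -75.7, -28.4), (-50, -63.9, -28.5), (-30, -63.1, -27.4), (-10, -63.6, -27.6), (10, -62.9, -27.7), (30, -63.6, -27.9), (50, -63.1, -28.1), (70, -63.9, -28.4), (90, -63.4, -28.6), (110, -63.1, -27.6)]
 rod x -75.3 83.8 slope deg -1.2 mid ly -47.1
```

View pics/v4.png

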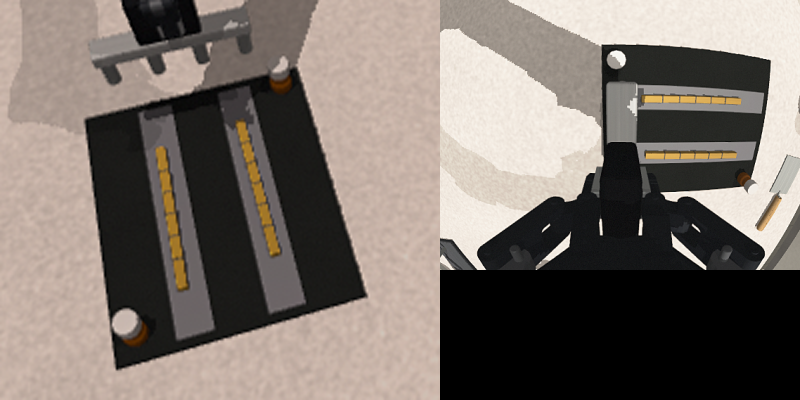

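Measured against the bands, rod A is about +0.5 mm and +1°, and rod B about −1.5 mm and −1.1°. One light finishing pass at the far end will improve B.

```bash
python3 -m jog '{"angular":[[0,0,0],[0,0,0],[0,0,0],[0,0,0],[0,0,0]],"travel":[[-0.1,4,0],[-0.1,9,0],[-0.1,14,0],[-0.1,16.8,0],[-0.1,16.8,3]],"fingers":[1,1,1,1,1]}'; python3 -m jog '{"angular":[[0,0,0],[0,0,0],[0,0,0],[0,0,0]],"travel":[[0,0,2],[0,0,4],[0,0,4],[0,0,4]],"fingers":[1,1,1,1]}'; python3 -c "
from h import *; mplan((55,-0.9,7))"
```

```text
clock: 12.6
eef_pos: [641.1, -109.7, 132.9]
tool_rot: [3.134, 0.001, 1.634]
force: [-0.5, -0.3, -5.2]
width: 23.3
clock: 13.1
eef_pos: [636.8, -110.3, 92.7]
tool_rot: [3.141, 0.0, 1.632]
force: [0.5, -0.6, -4.1]
width: 23.4
t 13.1 pos [ 636.8 -110.3   92.7] rot [179.9   0.   93.5] w 23.4 F [ 0.5 -0.6 -4.1]
travel [-0.01, -0.03, 2.05] ang [0.1, 0.0, 0.0]
rake now 55.2 -0.8 tips 27.5
```

```bash
python3 -m jog '{"angular":[[0,0,0],[0,0,0],[0,0,0],[0,0,0],[0,0,0]],"travel":[[0,0,1],[0,0,2],[0,0,2],[0.4,0,2],[0.7,0,2]],"fingers":[1,1,1,1,1]}'; python3 -m jog '{"angular":[[0,0,0],[0,0,0],[0,0,0]],"travel":[[0.15,0,0],[0.3,0,0],[0.3,0,0]],"fingers":[1,1,1]}'; python3 -c "
from h import *; mplan((55,9.1,7),(55,-10.9,7))"
```

```text
clock: 13.72
eef_pos: [636.0, -102.6, 72.6]
tool_rot: [3.141, -0.0, 1.632]
force: [0.2, -0.5, -4.1]
width: 23.0
clock: 14.1
eef_pos: [635.7, -100.0, 72.4]
tool_rot: [3.141, 0.0, 1.632]
force: [0.5, -0.5, -3.5]
width: 23.5
t 14.1 pos [ 635.7 -100.    72.4] rot [180.    0.   93.5] w 23.5 F [ 0.5 -0.5 -3.5]
travel [-0.05, 0.02, 0.02] ang [0.0, 0.0, 0.0]
travel [-2.05, 0.02, 0.02] ang [0.0, 0.0, 0.0]
rake now 54.8 9.6 tips 7.2
```

```bash
python3 -m jog '{"angular":[[0,0,0],[0,0,0],[0,0,0],[0,0,0],[0,0,0]],"travel":[[-0.6,0,0],[-1.2,0,0],[-1.6,0,0],[-1.8,0,0],[-2,0,0]],"fingers":[1,1,1,1,1]}'; python3 -m jog '{"angular":[[0,0,0],[0,0,0],[0,0,0],[0,0,0],[0,0,0]],"travel":[[0,0,0],[0.5,0,0],[1,0,0],[1,0,-3],[1,0,-7]],"fingers":[1,1,1,1,1]}';  python3 -m jog '{"angular":[[0,0,0],[0,0,0],[0,0,0],[0,0,0],[0,0,0]],"travel":[[0,-4,-1],[0,-9,-1],[0,-14,-1],[0,-17,-1],[0,-17,-1]],"fingers":[1,1,1,1,1]}'
python3 - <<'E'
from h import *
from cell import *
mplan((0,0,7))
for n in("top","scene","wrist"):
    m=camera_model(n); im=np.ascontiguousarray(get_image(n)[:,:,::-1]); cv2.imwrite(f"pics/{n}5.png",im); print(n); bands(im,lambda uv,z:(wcast if n=="wrist" else cast)(m,uv,z))
E
```

```text
clock: 14.72
eef_pos: [636.8, -119.9, 72.2]
tool_rot: [-3.141, -0.0, 1.632]
force: [0.1, 1.0, -4.0]
width: 23.3
clock: 15.35
eef_pos: [635.2, -109.0, 141.9]
tool_rot: [-3.139, -0.001, 1.633]
force: [1.3, -0.0, -3.5]
width: 23.6
clock: 15.98
eef_pos: [463.6, -120.2, 152.6]
tool_rot: [-3.139, -0.001, 1.631]
force: [0.2, 0.7, -3.7]
width: 23.1
t 15.97 pos [ 463.6 -120.2  152.6] rot [-1.799e+02 -1.000e-01  9.340e+01] w 23.1 F [ 0.2  0.7 -3.7]
travel [0.01, 11.84, 8.01] ang [-0.1, -0.1, -0.1]
rake now -118.2 -0.0 tips 87.4
top
band 44 [(-110, 11.7, 60.9), (-90, 25.2, 60.2), (-70, 26.1, 61.0), (-50, 25.0, 59.9), (-30, 25.9, 60.8), (-10, 25.0, 59.8), (10, 25.7, 60.8), (30, 26.2, 60.1), (50, 25.4, 60.7), (70, 26.4, 61.6), (90, 25.2, 60.7), (110, 26.2, 59.6)]
 rod x -83.6 73.6 slope deg 0.76 mid ly 43.7
band -44 [(-50, -57.6, -27.2), (-30, -62.1, -28.3), (-10, -62.4, -27.5), (10, -61.7, -26.8), (30, -62.8, -28.0), (50, -62.4, -27.2), (70, -61.6, -28.4), (90, -62.9, -27.7), (110, -62.4, -26.9)]
 rod x -33.7 80.6 slope deg 0.75 mid ly -43.7
scene
band 44 [(-90, 33.2, 61.8), (-70, 27.5, 61.4), (
[... 401 characters left out ...]
6.7), (70, -60.9, -26.6), (90, -60.9, -26.6), (110, -60.9, -26.7)]
 rod x -74.2 85.4 slope deg 0.77 mid ly -43.9
wrist
band 44 [(-110, 11.9, 64.4), (-90, 12.9, 60.6), (-70, 24.5, 59.8), (-50, 24.8, 60.4), (-30, 25.1, 60.1), (-10, 24.6, 60.0), (10, 25.0, 60.1), (30, 24.7, 60.1), (50, 24.3, 59.8), (70, 25.0, 59.9), (90, 24.6, 59.9), (110, 24.3, 59.8)]
 rod x -83.4 75.5 slope deg 0.44 mid ly 42.5
band -44 [(-110, -23.8, -10.5), (-90, -59.1, -10.6), (-70, -74.3, -27.4), (-50, -63.3, -27.5), (-30, -63.8, -27.7), (-10, -63.2, -27.9), (10, -63.9, -28.1), (30, -63.4, -28.4), (50, -63.2, -28.6), (70, -63.8, -27.7), (90, -63.6, -28.0), (110, -63.3, -28.4)]
 rod x -75.4 83.8 slope deg 0.63 mid ly -45.3
```

Both rods are now within about 1 mm and 1° of their bands in all three views. The rake goes back to its clear spot at (629, 251).

```bash
python3 -c "
from h import *; plan((629,255,153,91.5))"
```

```text
t 16.12 pos [ 468.1 -120.3  152.7] rot [179.9   0.   93.6] w 23.5 F [ 0.5  0.7 -3.6]
travel [36.45, 18.4, 0.0] ang [0.1, 0.0, 2.1]
```

```bash
python3 -m jog '{"angular":[[0,0,0],[0,0,0],[0,0,1],[0,0,2],[0,0,2]],"travel":[[3,3,0],[7,6,0],[11,9,0],[15,12,0],[19,15,0]],"fingers":[1,1,1,1,1]}'; python3 -m jog '{"angular":[[0,0,0],[0,0,0],[0,0,0],[0,0,0],[0,0,0]],"travel":[[5,1.5,0],[10,3.5,0],[15,3.7,0],[17,3.7,0],[17,3.7,0]],"fingers":[1,1,1,1,1]}'; python3 -m jog '{"angular":[[0,0,0],[0,0,0]],"travel":[[0,0,0],[0,0,0]],"fingers":[1,1]}'; python3 -c "
from h import *; plan((629,255,67,91.5))"
```

```text
clock: 16.75
eef_pos: [606.3, 80.7, 152.0]
tool_rot: [3.141, 0.0, 1.599]
force: [0.5, -0.2, -3.7]
width: 23.2
clock: 17.38
eef_pos: [636.4, 252.3, 151.4]
tool_rot: [-3.141, -0.001, 1.602]
force: [-0.0, -0.7, -4.3]
width: 23.2
clock: 17.62
eef_pos: [637.6, 246.6, 152.5]
tool_rot: [3.141, 0.001, 1.594]
force: [0.3, 0.7, -4.0]
width: 23.5
t 17.62 pos [637.6 246.6 152.5] rot [1.80e+02 1.00e-01 9.13e+01] w 23.5 F [ 0.3  0.7 -4. ]
travel [0.87, -0.85, 8.55] ang [0.0, 0.1, -0.2]
```

```bash
python3 -m jog '{"angular":[[0,0,0],[0,0,0],[0,0,0],[0,0,0],[0,0,0]],"travel":[[0,0,3],[0,0,6],[0,0,8],[0,0,8.3],[0,0,8.3]],"fingers":[1,1,1,1,1]}'; python3 -m jog '{"angular":[[0,0,0],[0,0,0]],"travel":[[0,0,0],[0,0,0]],"fingers":[1,1]}'; python3 -c "
from h import *; plan((637,246.6,65.2,91.5))"
```

```text
clock: 18.25
eef_pos: [637.8, 249.0, 70.0]
tool_rot: [3.14, -0.0, 1.597]
force: [-0.6, 0.1, -2.6]
width: 23.3
clock: 18.5
eef_pos: [637.6, 249.5, 70.3]
tool_rot: [3.14, -0.001, 1.597]
force: [0.2, -0.1, -3.9]
width: 23.1
t 18.5 pos [637.6 249.5  70.3] rot [179.9  -0.   91.5] w 23.1 F [ 0.2 -0.1 -3.9]
travel [-0.29, -0.07, 0.51] ang [0.1, -0.0, 0.0]
```

```bash
python3 -m jog '{"angular":[[0,0,0],[0,0,0],[0,0,0],[0,0,0]],"travel":[[0,0,0.2],[0,0,0.4],[0,0,0.5],[0,0,0.5]],"fingers":[1,1,1,1]}'; python3 -c "
from h import *; plan((637,249.5,65.2,91.5))"
```

```text
clock: 19.0
eef_pos: [637.2, 249.3, 65.2]
tool_rot: [3.141, -0.0, 1.597]
force: [-1.5, -1.5, 4.7]
width: 23.9
t 19.0 pos [637.2 249.3  65.2] rot [180.   -0.   91.5] w 23.9 F [-1.5 -1.5  4.7]
travel [0.02, -0.02, 0.0] ang [0.0, -0.0, 0.0]
```

Contact is felt (force z went from −3.9 to +4.7 N), so I'll release and rise.

```bash
python3 -m jog '{"angular":[[0,0,0],[0,0,0],[0,0,0],[0,0,0],[0,0,0]],"travel":[[0,0,0],[0,0,0],[0,0,0],[0,0,0],[0,0,0]],"fingers":[0.2,0,0,0,0]}'; python3 -m jog '{"angular":[[0,0,0],[0,0,0],[0,0,0],[0,0,0],[0,0,0]],"travel":[[0,0,-2],[0,0,-7],[0,0,-13],[0,0,-18],[0,0,-18]],"fingers":[0,0,0,0,0]}'; python3 -m jog '{"angular":[[0,0,0],[0,0,0],[0,0,0],[0,0,0]],"travel":[[5,-5,0],[8,-10,0],[8,-10,0],[8,-10,0]],"fingers":[0,0,0,0]}'
python3 - <<'E'
from h import *
from cell import *
plan((637,249.5,65.2,91.5))
V=[]
for n in("top","scene"):
    m=camera_model(n); im=np.ascontiguousarray(get_image(n)[:,:,::-1]); cv2.imwrite(f"pics/{n}6.png",im); V.append(im); print(n); bands(im,lambda uv,z:cast(m,uv,z))
cv2.imwrite("pics/v6.png",np.hstack([cv2.resize(V[1][100:350,80:430],(500,357),interpolation=2),cv2.resize(V[0][100:300,100:268],(300,357),interpolation=2)]))
E
```

```text
clock: 19.62
eef_pos: [637.1, 249.2, 64.2]
tool_rot: [-3.142, 0.0, 1.597]
force: [-0.0, 0.3, 0.7]
width: 85.3
clock: 20.25
eef_pos: [640.3, 249.7, 251.3]
tool_rot: [3.131, -0.004, 1.597]
force: [-0.2, 0.1, -0.5]
width: 85.3
clock: 20.75
eef_pos: [535.0, 326.4, 244.6]
tool_rot: [3.141, 0.0, 1.598]
force: [0.1, -0.8, -0.3]
width: 85.5
t 20.75 pos [535.  326.4 244.6] rot [180.    0.   91.6] w 85.5 F [ 0.1 -0.8 -0.3]
travel [-7.95, 9.98, 17.95] ang [0.0, 0.0, 0.1]
top
band 44 [(-110, 26.4, 61.0), (-90, 25.3, 59.9), (-70, 26.1, 61.0), (-50, 25.0, 59.7), (-30, 25.9, 60.8), (-10, 26.4, 59.8), (10, 25.7, 60.8), (30, 26.1, 59.8), (50, 25.4, 60.7), (70, 26.4, 60.2), (90, 25.3, 60.7), (110, 26.2, 59.6)]
 rod x -83.5 73.6 slope deg 0.66 mid ly 43.6
band -44 [(-110, -61.7, -27.2), (-90, -62.7, -26.8), (-70, -62.3, -27.7), (-50, -61.7, -27.1), (-30, -62.8, -28.3), (-10, -62.4, -27.5), (10, -61.7, -28.2), (30, -61.6, -28.0), (50, -62.4, -27.2), (70, -61.7, -28.5), (90, -62.6, -27.7), (110, -62.4, -27.0)]
 rod x -74.6 80.6 slope deg 0.57 mid ly -44.2
scene
band 44 [(-110, 27.5, 61.5), (-90, 27.2, 61.5), (-70, 27.5, 61.4), (-50, 27.3, 61.4), (-30, 28.0, 61.5), (-10, 27.0, 61.4), (10, 27.2, 61.3), (30, 27.0, 61.1), (50, 27.2, 61.8), (70, 26.9, 61.2), (90, 27.3, 60.9), (110, 27.5, 61.6)]
 rod x -82.5 77.0 slope deg 0.53 mid ly 44.2
band -44 [(-110, -60.7, -26.8), (-90, -60.4, -26.8), (-70, -60.4, -26.6), (-50, -61.1, -27.0), (-30, -60.8, -26.5), (-10, -60.8, -26.4), (10, -60.5, -26.8), (30, -60.5, -26.7), (50, -60.9, -26.7), (70, -60.9, -26.6), (90, -60.9, -26.6), (110, -60.9, -26.7)]
 rod x -74.2 85.4 slope deg 0.76 mid ly -43.9
```

View pics/v6.png

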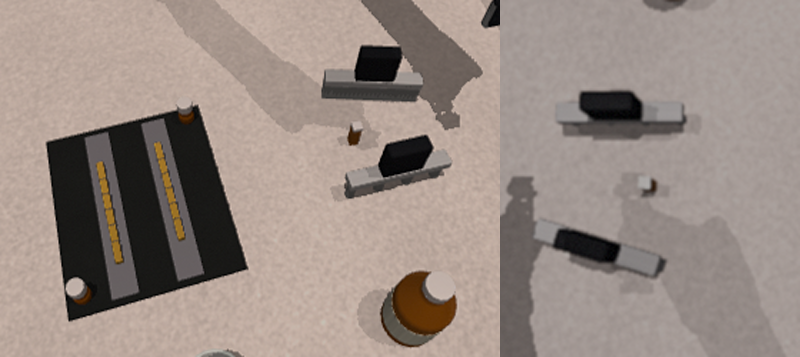

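The picture shows both rods centred in their bands and the rake upright on its tines on the bench. Both vials, the scraper and the small bottle are still standing, and the arm is clear, so I'm handing in.

```bash
python3 -c "
from cell import *; print(finish_job())"
```

```text
the job is handed in; nothing more can be done
None
```

The job is done and handed in at about 21 s of robot time. I took the four-tined rake and combed both rods straight with two passes. Then I stood the rake upright near where it had been, clear of the mat, and let it go.

**Rods:** in the last top and scene pictures both lie within about 1 mm of their band middles and within 0.8° of parallel.

**Rest of the scene:** the vials, the scraper and the small bottle between the tools are still standing, and the arm is clear of everything. The force readings at the end of each move stayed below 6 N.

**Disagreement:** the cameras placed the mat up to 2 mm apart, so I judged each rod against the band edges in the same picture.

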